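Walk the tall dispenser back to its rail and zero its portion counter

ROBOT

A 6-joint arm with a two-finger parallel gripper is mounted at the origin on the work surface. World frame = base frame: x ahead of the robot, y to its left, z up, the work surface at z = 0. Lengths are in mm, angles in rad, forces in N, time in s.
With the tool pointing down it reaches from about 325 to 900 mm from the base axis. Payload 6.1 kg.
Tool frame: the origin (TCP) lies on the centre line of the jaws, within the pads' length; the fingertips stand 19 mm ahead of it and the grasp point (between the pads) is the TCP; z points along the fingers, y is the direction in which the jaws open and shut (so a half turn about z gives the same grasp; the last joint's range is limited). The gripper opens to 85 mm and grips with 20 to 120 N. Pads are 22 mm wide; open, the fingers measure 114 mm over their backs; the gripper's body (76 mm by 85 mm) begins 54 mm behind the grasp point. The pads swing forward as they close: fully open they stand 13 mm farther back than shut.
Start: joints at [1.073, 0.22, 1.526, -0, 1.395, -0.126], TCP at [227.056, 582.29, 250.3] pointing down, gripper open.
Joint ranges: [-2.98, 2.98], [-0.91, 2.08], [0.09, 2.57], [-1.24, 4.39], [0.2, 2.65], [-2.68, 2.68]. Speed limits (rad/s): [2.57, 2.57, 3.01, 3.14, 3.14, 3.14].

INTERFACE

Orientations are given as a rotation vector (axis times angle).
In Python, from workcell import r gives the robot as it stands.
- The arm moves only by the tool drive_tool, never from a script. Its argument "rows" is one flat list of numbers, 7 for each row, row after row: the closure, from 0 (fully open) to 1 (shut), then the shift along the tool's x, y, z in units of 40 mm (1.0 is 40 mm), then the turn, a rotation vector about the tool's x, y, z in rad. In form: [claw, x, y, z, wx, wy, wz, claw, x, y, z, wx, wy, wz, ...]. A call has exactly 8 rows; each row is the pose to reach, as a shift and turn from the pose commanded when the call began, along the tool's axes at that moment; what a row does not reach only later rows make up. A row lasts 1/12 s, in which the tool goes at most 41.7 mm and 7.16 degrees, less where a joint would pass 70% of its speed; a pose out of reach is approached as far as the arm can. A call with a gripper value outside its range is refused whole. The fingers move at their own pace and stop on an object; "grip_force" is the grip in N (left out, the last holds). Time passes only in rows, so rows that repeat a pose let the fingers close, or fill a call up. It gives the time, the measured TCP pose, the force and the opening at its end, in the units of the state.
- r.get_obs(): the state, without advancing time (a new reading comes with each control period).
- r.snapshot(name): name is "scene" or "top"; returns a dict with "frame" (384x512x3 uint8, blue, green, red), "fx", "fy", "cx", "cy" (pixels), "k1" (the pictures are not rectified: a ray, as slopes to the right and down, at radius r is drawn at 1 + k1 r^2 times it, then the intrinsics apply), "R" (3x3) and "t" (3): a world point X has camera coordinates R X + t. Camera axes: x right, y down, z forward; pixel columns grow to the right and rows downward; lengths in mm; the calibration is good to about 2 mm. A picture is of the moment at which its call begins. There is no depth.
- r.close_job(): hands the job in, once; it reports no verdict.
The state is a dict: "clock": time; "q": joint angles; "qvel": joint speeds; "tau": joint torques, N m; "eef_pos": TCP position; "tcp_rot": TCP orientation; "ft_force": force on the tool from outside, world axes, zero at the start; "wrist_torque": the same for the moment, N m; "gripper_width": finger opening in mm.
Only numpy, scipy, OpenCV 4.12 (cv2) and the standard library are available. Lean on these libraries where they do the work, as an engineer would, in place of code of your own. Each camera call takes 0.05 s, during which the arm holds its last target. There are 200 camera calls.

TASK

Put the tall steel dispenser back for the next sitting by walking it, without ever lifting it clear of the counter top: tip it up by the grip at one end so that it stands on the bottom edge of the other end, swing the raised end towards the rail while the standing end stays put, set it down and let go; then take the other grip and bring the other end round the same way, so that the dispenser stands upright with its back against the rail and its ends level with the rail's ends. Then turn the knob of the portion counter back to its zero stop and let go, leaving everything else where it is and never toppling the dispenser.

Things in the scene. Friction and masses are not known exactly. Their poses are not given: they have to be found in the camera images.
- dispenser: Tall loose dry-goods dispenser, brushed steel, clear window on its front, plain panel on its back: 80 mm deep (x), 180 wide (y), 215 tall to the top of the lid, flat bottom, 0.68 to 0.92 kg. Origin: centre of its underside; z up, +y to its left end, +x to its back, which faces the rail. Starts upright, 65 to 85 mm short of the rail, within 0.12 rad of parallel and 15 mm of in line with it.
- left_grip: Black solid grip lug standing on the lid at the dispenser's left (+y) end, fixed to it: 20 mm thick (along dispenser x), 42 long (along y), 40 tall. Origin: centre of its foot, on the lid 215 mm above the counter top and 65 mm from the dispenser's middle. Axes as the dispenser's.
- right_grip: The same lug at the right (-y) end.
- left_foot (a point): Middle of the bottom edge of the dispenser's left end (dispenser frame x 0, y +90 mm, z 0); at work-surface height when that end is down.
- right_foot (a point): The same at the right end (y -90 mm).
- rail: Low steel stop rail screwed to the work surface: 180 mm long (y), 18 thick, 40 tall, with a flat black 80 by 180 mm footprint marked in front of it (no thickness). Origin: foot of the middle of the rail's front face; x points from the footprint into the rail, z up. The parked dispenser's centre is 40 mm in front of this face (at rail x = -40 mm, y = 0), with both x axes alike.
- counter: Fixed grey portion counter box, 110 x 110 mm, 60 tall, with a round white dial face and a black bar knob on top; stands on the left or the right of the dispenser (a plain steel caddy of like size, no knob, stands on the other side). Origin: centre of its underside, z up; its +x is the direction of the long zero tick on the dial.
- knob_grip (a point): Point on the knob's axis at the height to grip, 84 mm above the work surface (the middle of the bar, whose top is at 98 mm).
- reset_knob (a joint): Knob angle in rad: 0 at the zero stop, up to 2.4; it grows clockwise seen from above, so it is reset counter-clockwise, and a hard stop ends it at 0. The grip bar is 44 mm long, 14 wide, and stands 70 to 98 mm above the work surface; its pointer end (white line) points along the counter's +x at 0. Friction about 0.03 N m, stays where left; starts at 0.7 to 1.3.
- spatula: Kitchen spatula lying on the counter near the robot; leave it.
- tub: White lidded plastic tub, 150 mm across, 150 tall; leave it. Origin under its centre.
- cob: Yellow maize cob with a green husk end lying on the counter, about 190 mm long; leave it.
- tumbler: clear glass tumbler, 66 mm across the rim, 100 tall; leave it. Origin under its centre.
- bowl: white china bowl, 120 mm across the rim, 55 tall; leave it. Origin under its centre.
- mug: white china mug, 76 mm across, 90 tall, handle on its +y side; leave it. Origin under its centre.

How it is judged:
By the outcome, as a careful person would: the job done as asked, in the order asked, and still so for the second after the job is handed in, with the robot touching nothing.
It also fails if it takes over 64 s, if anything falls off the work surface, if the arm or the gripper's body presses on something with over 40 N, if the wrist force passes 120 N, or if a joint passes its speed limit or range.

## Working session

There is one attempt and no reset: what is moved stays moved. The work goes in short steps, Python scripts to look and compute and a tool call to move; the robot and the scene stay as the last step left them, time stands still between calls to the robot, and variables do not carry over. Pictures are saved under pics/ and viewed, about 8 in all and at most 12, crops included, and the job is handed in when it is done.

Besides the shell and the picture viewer there is one more tool, called after "Request:" as name(argument=value, ...) on one line, values as JSON. drive_tool: Moves the arm, as the interface text tells. Its arguments: {"type":"object","properties":{"rows":{"type":"array"},"grip_force":{"type":"number"}},"required":["rows"]}

```bash
ls; mkdir -p pics; cat > h.py <<'E'
import numpy as np, cv2
from scipy.spatial.transform import Rotation as Ro
from workcell import r
def snap(n,f=None):
    s=r.snapshot(n)
    if f: cv2.imwrite('pics/'+f,s['frame'])
    return s
def K(s): return np.array([[s['fx'],0,s['cx']],[0,s['fy'],s['cy']],[0,0,1.]]),np.array([s['k1'],0,0,0.])
def proj(s,P):
    k,d=K(s); R=np.array(s['R']); return cv2.projectPoints(np.array(P,float).reshape(-1,1,3),cv2.Rodrigues(R)[0],np.array(s['t'],float),k,d)[0].reshape(-1,2)
def cast(s,uv,z):
    k,d=K(s); R=np.array(s['R']); t=np.array(s['t'],float)
    n=cv2.undistortPoints(np.array(uv,float).reshape(-1,1,2),k,d).reshape(-1,2)
    D=np.c_[n,np.ones(len(n))]@R; C=-R.T@t
    return C+D*((z-C[2])/D[:,2])[:,None]
E
python3 - <<'E'
from h import *
for n in('scene','top'):
    s=snap(n,n+'0.png'); R=np.array(s['R']); print(n,s['fx'],s['k1'],(-R.T@np.array(s['t'])).round(),R.round(2).tolist())
o=r.get_obs(); print(o)
E
```

```text
pics
scene 371.0411335692338 0.035367458128691194 [1088.  327. 1034.] [[-0.5, 0.87, -0.0], [0.71, 0.41, -0.57], [-0.5, -0.29, -0.82]]
top 427.48030311274033 -0.028260823433971276 [ 322.    8. 1487.] [[-0.01, -1.0, -0.01], [-0.99, 0.02, -0.15], [0.15, 0.01, -0.99]]
{'clock': 0.1, 'q': array([ 1.07289564e+00,  2.21164064e-01,  1.52747095e+00,  6.32552817e-06,
        1.39471706e+00, -1.26080847e-01]), 'qvel': array([ 0.00096338, -0.00277847, -0.00473375,  0.00077254,  0.00046061,
        0.00015507]), 'tau': array([ 4.69346742e-04, -4.98247504e+01, -3.90543652e+01, -2.29940761e-04,
        5.72501143e-03, -3.95533709e-05]), 'eef_pos': array([226.81730369, 581.84902871, 249.3118359 ]), 'tcp_rot': array([-5.80595250e-01, -3.08692022e+00,  2.62681068e-03]), 'ft_force': array([ 0.31975024, -0.21580291, -0.1962294 ]), 'wrist_torque': array([ 0.02715833, -0.01551054, -0.00050005]), 'gripper_width': 85.3160243605895}
```

View pics/scene0.png

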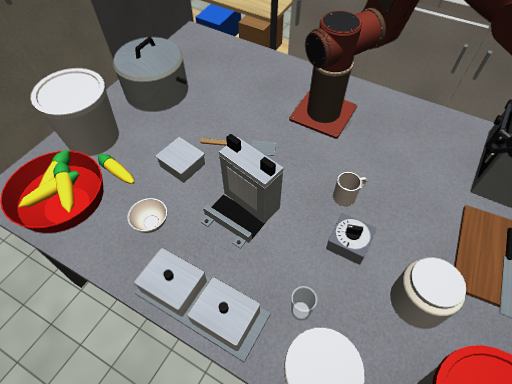

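View pics/top0.png

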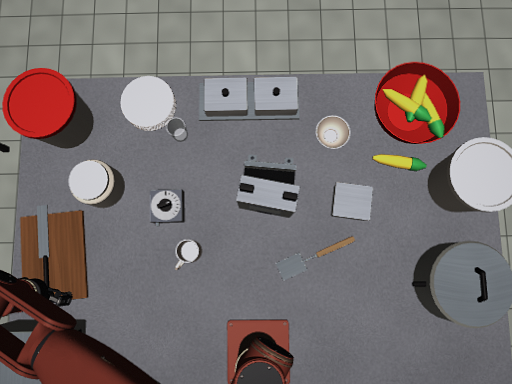

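The scene view shows the dispenser at about (250,175) with the rail and footprint on the camera side and the counter at (352,238). In the top view the dispenser is at (268,193), the rail at (272,162) and the counter at (166,206). Next I'll crop closer.

```bash
python3 - <<'E'
import cv2,numpy as np
a=cv2.imread('pics/top0.png')[145:225,225:310]; b=cv2.imread('pics/top0.png')[180:232,140:192]; c=cv2.imread('pics/scene0.png')[125:255,190:300]; d=cv2.imread('pics/scene0.png')[205:265,320:385]
f=lambda x,w,h:cv2.resize(x,(w,h),interpolation=cv2.INTER_CUBIC)
im=np.zeros((600,800,3),np.uint8)
im[:320,:340]=f(a,340,320); im[330:590,:260]=f(b,260,260); im[:520,350:790]=f(c,440,520)
cv2.imwrite('pics/c1.png',im)
E
```

```text
(no output)
```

View pics/c1.png

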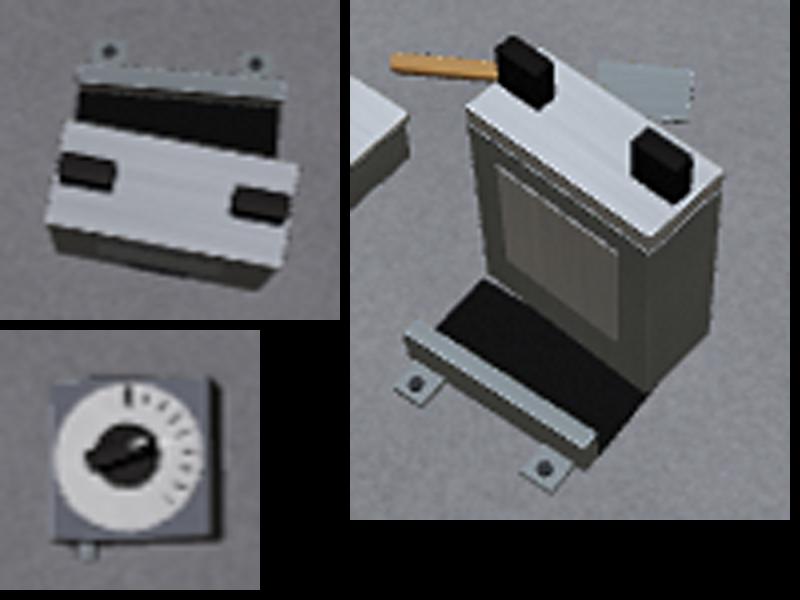

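The crop shows the lid corners, both lugs, and the rail with its black footprint. The counter's zero tick is up (world +x) and the knob points to the upper right, about 1.0 rad clockwise. Next I'll measure these.

```bash
python3 - <<'E'
from h import *
T=r.snapshot('top');S=r.snapshot('scene')
tc=lambda L:(np.array(L,float)+.5)/4-.5+[225,145]
kc=lambda L:(np.array(L,float)-[0,330]+.5)/5-.5+[140,180]
sc=lambda L:(np.array(L,float)-[350,0]+.5)/4-.5+[190,125]
p=lambda n,a:print(n,a[:,:2].round(0).tolist())
p('lid top view BL BR FR FL',cast(T,tc([(68,122),(298,163),(278,268),(47,225)]),215))
p('lid scene: BL.. (right-end back, left-end back, left front)',cast(S,sc([(467,108),(650,240),(722,175)]),215))
p('rail top back L,R front L,R topview',cast(T,tc([(78,66),(287,83),(77,79),(286,97)]),40))
p('rail scene backL? ',cast(S,sc([(420,320),(597,432),(405,333),(585,442)]),40))
p('footprint top: L edge, R edge',cast(T,tc([(78,86),(74,122),(281,102),(278,157)]),0))
p('foot scene: railend corner, footprint right corner',cast(S,sc([(597,460),(652,388),(484,280),(436,328)]),0))
p('counter top corners',cast(T,kc([(53,378),(210,378),(210,540),(53,540)]),60))
p('dial centre',cast(T,kc([(128,455)]),62)); p('knob',cast(T,kc([(125,455),(88,463),(157,440)]),98)); p('tick',cast(T,kc([(127,388),(128,405)]),62))
E
```

```text
lid top view BL BR FR FL [[559.0, 41.0], [525.0, -132.0], [446.0, -114.0], [481.0, 58.0]]
lid scene: BL.. (right-end back, left-end back, left front) [[524.0, -128.0], [561.0, 46.0], [486.0, 62.0]]
rail top back L,R front L,R topview [[641.0, 37.0], [623.0, -143.0], [629.0, 38.0], [610.0, -142.0]]
rail scene backL?  [[609.0, -135.0], [625.0, 39.0], [625.0, -138.0], [637.0, 35.0]]
footprint top: L edge, R edge [[631.0, 38.0], [599.0, 42.0], [614.0, -142.0], [565.0, -138.0]]
foot scene: railend corner, footprint right corner [[628.0, 40.0], [550.0, 45.0], [529.0, -129.0], [589.0, -137.0]]
counter top corners [[544.0, 356.0], [543.0, 249.0], [433.0, 248.0], [435.0, 354.0]]
dial centre [[491.0, 304.0]]
knob [[487.0, 298.0], [482.0, 322.0], [496.0, 277.0]]
tick [[536.0, 305.0], [525.0, 304.0]]
```

```bash
cat >> h.py <<'E'
PR=-0.097; RO=np.array([618.5,-51.])           # rail yaw, origin (world)
def r2(a): return np.array([[np.cos(a),-np.sin(a)],[np.sin(a),np.cos(a)]])
def w2r(p): return r2(PR).T@(np.array(p)[:2]-RO)
def r2w(p): return r2(PR)@np.array(p)+RO
M=np.array([[0,1,0],[1,0,0],[0,0,-1.]])         # tool axes in body axes: x=body y, y=body x, z=-body z
def toolrot(yaw,tau=0): return Ro.from_euler('z',yaw)*Ro.from_euler('x',tau)*Ro.from_matrix(M)
def obs():
    o=r.get_obs(); return o,np.array(o['eef_pos']),Ro.from_rotvec(o['tcp_rot'])
def rows(targets,claw,nd=3):
    """targets: list of (pos,Rot); padded to 8 by the last; prints the rows"""
    o,p,R=obs(); T=list(targets)+[targets[-1]]*(8-len(targets)); out=[]
    for q,Q in T:
        d=R.inv().apply(np.array(q)-p)/40; w=(R.inv()*Q).as_rotvec()
        out.append([claw]+d.round(nd).tolist()+w.round(nd).tolist())
    prev=None
    for x in out:
        if x!=prev: print(x)
        prev=x
def body(yaw,tau,P,pb,g,b=0):
    """tool pose with body turned by yaw,tau with body point pb (x,y,0) held at world P; g=grip point in body"""
    Rb=Ro.from_euler('z',yaw)*Ro.from_euler('x',tau)
    return np.array([*P,0.])+Rb.apply(np.array(g)-np.array([*pb,0.]))+[0,0,b],Rb*Ro.from_matrix(M)
def st():
    o,p,R=obs(); m=R.as_matrix(); print('t',round(o['clock'],2),'p',p.round(1),'yaw y',round(np.arctan2(m[1,1],m[0,1]),4),'z',m[:,2].round(3),'f',np.round(o['ft_force'],1),'tq',np.round(o['wrist_torque'],2),'w',round(o['gripper_width'],1),'q',np.round(o['q'],2))
E
python3 - <<'E'
from h import *
from scipy.optimize import fsolve
c0=w2r([504,-35]); p0=-0.198-PR; print('c0 rail',c0,p0)
for a in (0,10,19):
    f=lambda v:c0+r2(p0)@[a,-90]-r2(v[0])@[a,-90]+r2(v[0])@[v[1],90]-r2(0)@[v[1],90]-[-40,0]
    print(a,fsolve(f,[-.5,-19]))
rows([(np.array([516.7,28.7,305]),toolrot(-.198))],0)
E
```

```text
c0 rail [-115.51132433    4.83569565] -0.101
0 [ -0.46819146 -31.19217295]
10 [ -0.46718331 -23.31162246]
19 [ -0.46628063 -16.22723666]
[0, -11.774, -10.257, -1.374, -0.001, 0.001, 1.397]
```

Request:
drive_tool(rows=[0,-11.775,-10.255,-1.375,0,0,1.397,0,-11.775,-10.255,-1.375,0,0,1.397,0,-11.775,-10.255,-1.375,0,0,1.397,0,-11.775,-10.255,-1.375,0,0,1.397,0,-11.775,-10.255,-1.375,0,0,1.397,0,-11.775,-10.255,-1.375,0,0,1.397,0,-11.775,-10.255,-1.375,0,0,1.397,0,-11.775,-10.255,-1.375,0,0,1.397])

```text
clock: 0.87
eef_pos: [381.4, 286.3, 279.7]
tcp_rot: [1.997, 2.425, 0.001]
ft_force: [1.4, -0.5, 0.2]
gripper_width: 85.2
```

```bash
python3 - <<'E'
from h import *
st(); rows([(np.array([516.7,28.7,305]),toolrot(-.198))],0)
E
```

```text
t 0.87 p [381.4 286.3 279.7] yaw y 0.1932 z [ 0.  0. -1.] f [ 1.4 -0.5  0.2] tq [-0.03 -0.05  0.02] w 85.2 q [ 0.48 -0.16  1.86 -0.    1.44  0.29]
[0, -6.97, 2.082, -0.632, 0.0, -0.0, 0.391]
```

Request:
drive_tool(rows=[0,-6.97,2.08,-0.63,0,0,0.391,0,-6.97,2.08,-0.63,0,0,0.391,0,-6.97,2.08,-0.63,0,0,0.391,0,-6.97,2.08,-0.63,0,0,0.391,0,-6.97,2.08,-0.63,0,0,0.391,0,-6.97,2.08,-0.63,0,0,0.391,0,-6.97,2.08,-0.63,0,0,0.391,0,-6.97,2.08,-0.63,0,0,0.391])

```text
clock: 1.53
eef_pos: [520.3, 25.1, 305.2]
tcp_rot: [2.427, 1.989, -0.001]
ft_force: [0.1, -0.4, -0.1]
gripper_width: 85.7
```

```bash
python3 - <<'E'
from h import *
st(); rows([(np.array([516.7,28.7,305]),toolrot(-.198))],0)
E
```

```text
t 1.53 p [520.3  25.1 305.2] yaw y -0.1981 z [ 0.002 -0.003 -1.   ] f [ 0.1 -0.4 -0.1] tq [ 0.03  0.02 -0.03] w 85.7 q [-0.1  -0.06  1.73 -0.    1.48  0.1 ]
[0, 0.071, -0.106, 0.006, 0.003, 0.003, -0.0]
```

Request:
drive_tool(rows=[0.4,0.07,-0.105,0,0.003,0.003,0,0.4,0.07,-0.105,0.4,0.003,0.003,0,0.4,0.07,-0.105,0.9,0.003,0.003,0,0.4,0.07,-0.105,1.3,0.003,0.003,0,0.4,0.07,-0.105,1.55,0.003,0.003,0,0.4,0.07,-0.105,1.55,0.003,0.003,0,0.4,0.07,-0.105,1.55,0.003,0.003,0,0.4,0.07,-0.105,1.55,0.003,0.003,0], grip_force=80)

```text
clock: 2.2
eef_pos: [514.6, 35.5, 243.9]
tcp_rot: [-2.421, -1.997, -0.003]
ft_force: [0.4, 0.2, 0.5]
gripper_width: 51.1
```

```bash
python3 - <<'E'
from h import *
st()
s=snap('scene')['frame'][110:240,190:300]; t=snap('top')['frame'][145:235,215:315]
im=np.zeros((520,850,3),np.uint8); im[:520,:440]=cv2.resize(s,(440,520),interpolation=2); im[:360,450:850]=cv2.resize(t,(400,360),interpolation=2)
cv2.imwrite('pics/c2.png',im[:,:800])
E
```

```text
t 2.2 p [514.6  35.5 243.9] yaw y -0.191 z [-0.001  0.004 -1.   ] f [0.4 0.2 0.5] tq [ 0.05  0.02 -0.03] w 51.1 q [-0.09 -0.04  1.81  0.    1.37  0.1 ]
```

View pics/c2.png

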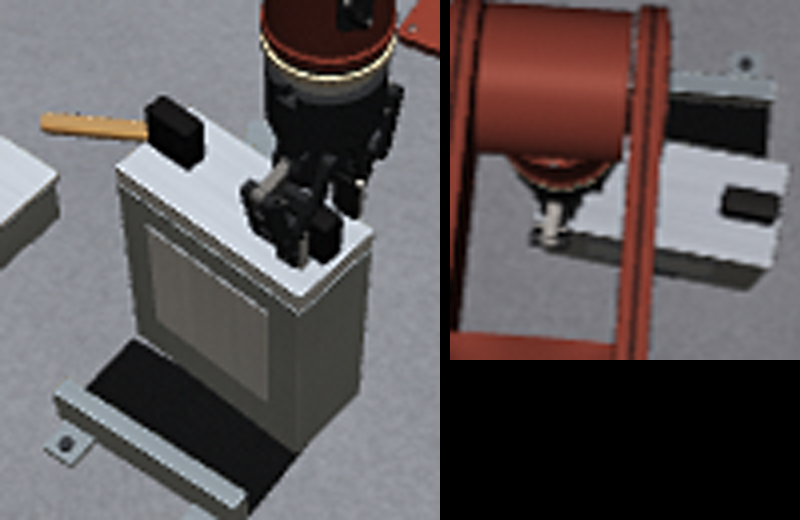

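The scene crop shows the open jaws straddling the left lug, at about crop pixel (300,220). The TCP is about 6 mm past the lug's middle, so I'll correct that and close.

Request:
drive_tool(rows=[0.4,-0.155,0.085,0.03,0,0,0.007,0.4,-0.155,0.085,0.03,0,0,0.007,0.4,-0.155,0.085,0.03,0,0,0.007,0.4,-0.155,0.085,0.03,0,0,0.007,0.6,-0.155,0.085,0.03,0,0,0.007,0.65,-0.155,0.085,0.03,0,0,0.007,0.68,-0.155,0.085,0.03,0,0,0.007,0.7,-0.155,0.085,0.03,0,0,0.007], grip_force=80)

```text
clock: 2.97
eef_pos: [516.3, 28.2, 241.5]
tcp_rot: [-2.428, -1.987, -0.001]
ft_force: [0.0, -0.0, 0.2]
gripper_width: 25.5
```

```bash
python3 - <<'E'
from h import *
st()
E
```

```text
t 2.97 p [516.3  28.2 241.5] yaw y -0.1989 z [-0.002  0.004 -1.   ] f [ 0.  -0.   0.2] tq [ 0.01 -0.    0.06] w 25.5 q [-0.1  -0.03  1.81  0.    1.36  0.1 ]
```

Request:
drive_tool(rows=[0.8,0,0,0,0,0,0,0.9,0,0,0,0,0,0,1,0,0,0,0,0,0,1,0,0,0,0,0,0,1,0,0,0,0,0,0,1,0,0,0,0,0,0,1,0,0,0,0,0,0,1,0,0,0,0,0,0], grip_force=80)

```text
clock: 3.63
eef_pos: [516.3, 28.2, 241.7]
tcp_rot: [-2.428, -1.987, -0.001]
ft_force: [-2.7, 1.2, 4.2]
gripper_width: 18.5
```

```bash
cat >> h.py <<'E'
def swing(yaw0,tau,yaw1,pb,g,P,n,b=0,mode='tip'):
    pass
E
python3 - <<'E'
from h import *
st(); o,p,R=obs()
yaw=-.198; c=p[:2]-r2(yaw)@[0,65]; print('c',c,w2r(c))
pb=[19,-90]; P=c+r2(yaw)@pb; print('P',P.round(1)); g=[0,65,p[2]]
print('tip');rows([body(yaw,t,P,pb,g,-1.5*t/.12) for t in np.linspace(0,.12,7)[1:]],1)
E
```

```text
t 3.63 p [516.3  28.2 241.7] yaw y -0.1989 z [-0.002  0.004 -1.   ] f [-2.7  1.2  4.2] tq [ 0.29  0.66 -0.12] w 18.5 q [-0.1  -0.03  1.81  0.    1.36  0.1 ]
c [503.55266326 -35.48552759] [-115.90953586    4.30912679]
P [ 504.5 -127.5]
tip
[1, -0.121, -0.0, -0.07, -0.003, 0.017, -0.001]
[1, -0.244, -0.0, -0.138, -0.003, 0.037, -0.001]
[1, -0.369, -0.0, -0.204, -0.003, 0.057, -0.001]
[1, -0.494, -0.0, -0.267, -0.003, 0.077, -0.001]
[1, -0.622, -0.0, -0.327, -0.003, 0.097, -0.001]
[1, -0.75, -0.0, -0.385, -0.003, 0.117, -0.001]
```

Request:
drive_tool(rows=[1,-0.12,0,-0.07,0,0.02,0,1,-0.245,0,-0.138,0,0.04,0,1,-0.37,0,-0.204,0,0.06,0,1,-0.495,0,-0.267,0,0.08,0,1,-0.62,0,-0.327,0,0.1,0,1,-0.75,0,-0.385,0,0.12,0,1,-0.75,0,-0.385,0,0.12,0,1,-0.75,0,-0.385,0,0.12,0])

```text
clock: 4.3
eef_pos: [511.0, -1.0, 258.1]
tcp_rot: [-2.367, -1.935, -0.147]
ft_force: [-1.4, 5.9, 7.1]
gripper_width: 19.0
```

```bash
python3 - <<'E'
from h import *
st()
s=snap('scene')['frame'][100:250,180:310]; cv2.imwrite('pics/c3.png',cv2.resize(s,None,fx=4,fy=4,interpolation=2))
yaw=-.198; P=np.array([504.5,-127.5]); pb=[19,-90]; g=[0,65,241.7]
rows([body(y,.12,P,pb,g,-1.5) for y in np.linspace(yaw,-.563,13)[1:9]],1)
E
```

```text
t 4.3 p [511.   -1.  258.1] yaw y -0.1999 z [ 0.023  0.123 -0.992] f [-1.4  5.9  7.1] tq [ 0.78  0.76 -0.13] w 19.0 q [-0.23 -0.07  1.83  0.13  1.4  -0.06]
[1, -0.004, 0.084, 0.025, -0.005, -0.005, 0.028]
[1, 0.006, 0.18, 0.027, -0.009, -0.005, 0.059]
[1, 0.013, 0.276, 0.027, -0.012, -0.005, 0.089]
[1, 0.018, 0.372, 0.028, -0.016, -0.005, 0.119]
[1, 0.019, 0.468, 0.028, -0.02, -0.005, 0.149]
[1, 0.018, 0.564, 0.027, -0.024, -0.005, 0.179]
[1, 0.013, 0.66, 0.027, -0.027, -0.005, 0.21]
[1, 0.006, 0.756, 0.026, -0.031, -0.005, 0.24]
```

View pics/c3.png

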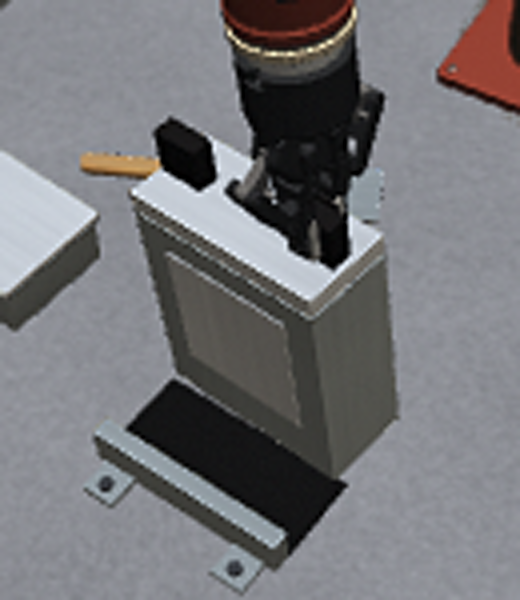

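The box is tipped: its left end is up by about 20 mm and its right bottom edge is on the counter. Now the swing.

Request:
drive_tool(rows=[1,0.0,0.095,0,-0.004,0,0.03,1,0.006,0.19,0,-0.007,0,0.06,1,0.013,0.285,0,-0.011,0,0.091,1,0.018,0.38,0,-0.015,0,0.121,1,0.019,0.476,0,-0.018,0,0.151,1,0.018,0.572,0,-0.022,0,0.181,1,0.013,0.668,0,-0.025,0,0.211,1,0.006,0.764,0,-0.029,0,0.241])

```text
clock: 5.02
eef_pos: [541.2, -7.4, 257.1]
tcp_rot: [-2.595, -1.641, -0.157]
ft_force: [-0.7, 0.8, 3.6]
gripper_width: 18.8
```

```bash
python3 - <<'E'
from h import *
st()
yaw=-.198; P=np.array([504.5,-127.5]); pb=[19,-90]; g=[0,65,241.7]
print(body(-.441,.12,P,pb,g)[0])
rows([body(y,.12,P,pb,g,-1.5) for y in np.linspace(-.441,-.563,5)[1:]],1)
E
```

```text
t 5.02 p [541.2  -7.4 257.1] yaw y -0.4428 z [ 0.05   0.111 -0.993] f [-0.7  0.8  3.6] tq [-0.42  0.23  0.06] w 18.8 q [-0.23 -0.02  1.78  0.12  1.36  0.19]
[540.65236142  -6.39370913 258.51723942]
[1, 0.03, 0.072, 0.005, -0.005, -0.002, 0.028]
[1, 0.04, 0.168, 0.006, -0.009, -0.002, 0.059]
[1, 0.047, 0.264, 0.007, -0.013, -0.002, 0.089]
[1, 0.052, 0.36, 0.007, -0.016, -0.002, 0.119]
```

Request:
drive_tool(rows=[1,0.02,0.09,0,-0.004,0,0.03,1,0.03,0.18,0,-0.008,0,0.06,1,0.04,0.27,0,-0.012,0,0.09,1,0.05,0.36,0,-0.015,0,0.12,1,0.05,0.36,0,-0.015,0,0.12,1,0.05,0.36,0,-0.015,0,0.12,1,0.05,0.36,0,-0.015,0,0.12,1,0.05,0.36,0,-0.015,0,0.12])

```text
clock: 5.68
eef_pos: [554.2, -12.1, 256.6]
tcp_rot: [-2.694, -1.487, -0.16]
ft_force: [1.4, -2.7, -2.3]
gripper_width: 19.2
```

```bash
python3 - <<'E'
from h import *
st()
P=np.array([504.5,-127.5]); pb=[19,-90]; g=[0,65,241.7]
print(body(-.563,.12,P,pb,g)[0])
rows([body(-.563,t,P,pb,g,-1.5*t/.12) for t in np.linspace(.12,0,7)[1:]],1)
E
```

```text
t 5.68 p [554.2 -12.1 256.6] yaw y -0.562 z [ 0.062  0.103 -0.993] f [ 1.4 -2.7 -2.3] tq [-1.51 -0.03  0.19] w 19.2 q [-0.23  0.01  1.75  0.12  1.35  0.31]
[555.12199207 -11.69351986 258.51723942]
[1, 0.142, 0.014, 0.064, -0.003, -0.021, 0.001]
[1, 0.262, 0.014, 0.138, -0.003, -0.041, 0.001]
[1, 0.379, 0.015, 0.216, -0.003, -0.061, 0.001]
[1, 0.495, 0.015, 0.295, -0.003, -0.081, 0.001]
[1, 0.609, 0.015, 0.377, -0.003, -0.101, 0.001]
[1, 0.721, 0.016, 0.461, -0.003, -0.121, 0.001]
```

Request:
drive_tool(rows=[1,0.14,0.014,0.064,0,-0.02,0,1,0.262,0.014,0.138,0,-0.04,0,1,0.379,0.015,0.216,0,-0.06,0,1,0.495,0.015,0.295,0,-0.08,0,1,0.609,0.015,0.377,0,-0.1,0,1,0.721,0.016,0.461,0,-0.12,0,1,0.721,0.016,0.461,0,-0.12,0,1,0.721,0.016,0.461,0,-0.12,0])

```text
clock: 6.35
eef_pos: [571.8, 16.1, 242.1]
tcp_rot: [-2.745, -1.517, -0.002]
ft_force: [1.0, 2.5, -1.7]
gripper_width: 19.5
```

```bash
python3 - <<'E'
from h import *
st()
c=obs()[1][:2]-r2(-.562)@[0,65]; print(c,w2r(c))
E
```

```text
t 6.35 p [571.8  16.1 242.1] yaw y -0.5611 z [-0.002  0.005 -1.   ] f [ 1.   2.5 -1.7] tq [ 0.57 -0.13 -0.06] w 19.5 q [-0.11  0.1   1.68  0.01  1.37  0.45]
[537.16219586 -38.9441921 ] [-82.12303077   4.12173545]
```

Now I'll release, raise clear and look.

Request:
drive_tool(rows=[0.8,0,0,0,0,0,0,0.6,0,0,0,0,0,0,0.4,0,0,0,0,0,0,0.3,0,0,0,0,0,0,0.3,0,0,0,0,0,0,0.3,0,0,-0.6,0,0,0,0.3,0,0,-1.5,0,0,0,0.3,0,0,-1.6,0,0,0])

```text
clock: 7.02
eef_pos: [573.8, 13.5, 313.0]
tcp_rot: [2.75, 1.516, 0.012]
ft_force: [0.9, 0.7, 0.4]
gripper_width: 59.9
```

Request:
drive_tool(rows=[0.3,-5,0,0,0,0,0,0.3,-5,0,0,0,0,0,0.3,-5,0,0,0,0,0,0.3,-5,0,0,0,0,0,0.3,-5,0,0,0,0,0,0.3,-5,0,0,0,0,0,0.3,-5,0,0,0,0,0,0.3,-5,0,0,0,0,0])

```text
clock: 7.68
eef_pos: [464.9, -155.3, 306.3]
tcp_rot: [-2.749, -1.514, -0.001]
ft_force: [0.3, 0.4, 0.5]
gripper_width: 60.0
```

```bash
python3 - <<'E'
from h import *
st()
s=snap('scene','scene4.png')['frame'][115:245,200:310]; t=snap('top','top4.png')['frame'][140:230,220:320]
im=np.zeros((520,850,3),np.uint8); im[:520,:440]=cv2.resize(s,(440,520),interpolation=2); im[:360,450:850]=cv2.resize(t,(400,360),interpolation=2)
cv2.imwrite('pics/c4.png',im[:,:800])
E
```

```text
t 7.68 p [ 464.9 -155.3  306.3] yaw y -0.5638 z [-0.001  0.003 -1.   ] f [0.3 0.4 0.5] tq [-0.04 -0.   -0.06] w 60.0 q [-0.48 -0.14  1.79  0.    1.49  0.08]
```

View pics/c4.png

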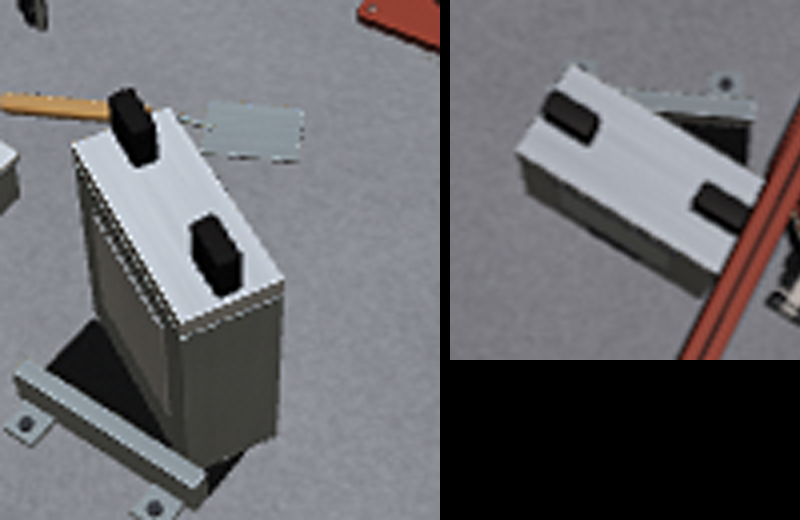

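The dispenser stands upright with its left end near the rail and its right end out. Measuring the lid again:

```bash
python3 - <<'E'
from h import *
T=r.snapshot('top');S=r.snapshot('scene')
tc=lambda L:(np.array(L,float)-[450,0]+.5)/4-.5+[220,140]
sc=lambda L:(np.array(L,float)+.5)/4-.5+[200,115]
t=cast(T,tc([(574,65),(763,180),(720,276),(518,154)]),215)[:,:2]; s=cast(S,sc([(182,324),(72,148),(172,108),(285,283)]),215)[:,:2]
print('BL BR FR FL',t.round(),s.round())
for q in(t,s):
    d=q[0]-q[1]+q[3]-q[2]; print(q.mean(0),w2r(q.mean(0)),'yaw',np.arctan2(-d[0],d[1]), 'BL-FL',np.linalg.norm(q[0]-q[3]),np.linalg.norm(q[0]-q[1]),np.linalg.norm(q[3]-q[2]))
print('rail',cast(S,sc([(32,360),(207,475)]),40)[:,:2],cast(T,tc([(755,118)]),40)[:,:2])
E
```

```text
BL BR FR FL [[ 618.   13.]
 [ 527. -128.]
 [ 455.  -93.]
 [ 550.   57.]] [[ 619.   18.]
 [ 525. -131.]
 [ 455.  -89.]
 [ 554.   62.]]
[537.60247702 -37.89915932] [-81.78602858   5.20449606] yaw -0.5685326830345946 BL-FL 80.7842980655863 167.86807390452915 177.50834914731473
[538.47736924 -34.94264696] [-81.20158126   8.23184194] yaw -0.570182535520459 BL-FL 77.34972670372476 176.1752213546496 179.8762085395324
rail [[ 607.75580748 -133.44396595]
 [ 627.55396471   40.20862445]] [[ 609.62111258 -141.34440153]]
```

```bash
python3 - <<'E'
from h import *
c=np.array([537.5,-38]);yaw=-.565
l=c+r2(yaw)@[0,-65]; print(l); rows([([*l,300],toolrot(yaw)),([*l,242],toolrot(yaw))],.4)
E
```

```text
[502.69797196 -92.89825903]
[0.4, 1.793, -0.021, 0.148, -0.004, -0.002, 0.004]
[0.4, 1.79, -0.016, 1.598, -0.004, -0.002, 0.004]
```

Request:
drive_tool(rows=[0.4,1,-0.02,0,0,0,0.002,0.4,1.79,-0.02,0,0,0,0.002,0.4,1.79,-0.02,0,0,0,0.002,0.4,1.79,-0.02,0.5,0,0,0.002,0.4,1.79,-0.02,1,0,0,0.002,0.4,1.79,-0.02,1.4,0,0,0.002,0.4,1.79,-0.02,1.6,0,0,0.002,0.4,1.79,-0.02,1.6,0,0,0.002])

```text
clock: 8.55
eef_pos: [501.0, -92.9, 239.6]
tcp_rot: [-2.745, -1.513, 0.005]
ft_force: [-0.4, -0.4, 0.1]
gripper_width: 51.2
```

Request:
drive_tool(rows=[0.4,0,0,0,0,0,0,0.4,0,0,0,0,0,0,0.4,0,0,0,0,0,0,0.4,0,0,0,0,0,0,0.6,0,0,0,0,0,0,0.65,0,0,0,0,0,0,0.67,0,0,0,0,0,0,0.67,0,0,0,0,0,0])

```text
clock: 9.22
eef_pos: [502.1, -94.0, 242.0]
tcp_rot: [-2.749, -1.513, 0.0]
ft_force: [-0.4, -0.5, -0.6]
gripper_width: 28.1
```

```bash
python3 - <<'E'
from h import *
st()
c=np.array([537.5,-38]);yaw=-.565
l=c+r2(yaw)@[0,-65]; rows([([*l,242],toolrot(yaw))],.4)
E
```

```text
t 9.22 p [502.1 -94.  242. ] yaw y -0.5647 z [-0.002  0.003 -1.   ] f [-0.4 -0.5 -0.6] tq [-0.01 -0.01 -0.02] w 28.1 q [-0.34 -0.05  1.83  0.    1.36  0.22]
[0.4, 0.03, -0.002, 0.001, -0.003, -0.002, 0.0]
```

Request:
drive_tool(rows=[0.75,0,0,0,0,0,0,0.85,0,0,0,0,0,0,1,0,0,0,0,0,0,1,0,0,0,0,0,0,1,0,0,0,0,0,0,1,0,0,0,0,0,0,1,0,0,0,0,0,0,1,0,0,0,0,0,0], grip_force=80)

```text
clock: 9.88
eef_pos: [502.1, -94.0, 242.1]
tcp_rot: [-2.749, -1.513, 0.001]
ft_force: [-3.9, 0.3, 5.5]
gripper_width: 18.6
```

```bash
python3 - <<'E'
from h import *
st(); o,p,R=obs()
yaw=-.565; g=[0,-66.3,p[2]]; c=p[:2]-r2(yaw)@g[:2]; pb=[-10,90]; P=c+r2(yaw)@pb; print('P',P.round(1),'c',c)
e=P-r2(PR)@pb; print('end c',w2r(e))
rows([body(yaw,-t,P,pb,g,-1*t/.12) for t in np.linspace(0,.12,7)[1:]],1)
E
```

```text
t 9.88 p [502.1 -94.  242.1] yaw y -0.5647 z [-0.002  0.003 -1.   ] f [-3.9  0.3  5.5] tq [-0.    0.58  0.16] w 18.6 q [-0.34 -0.05  1.83  0.    1.36  0.22]
P [577.3  43.3] c [537.55917659 -38.03340379]
end c [-40.14164496  -0.09978353]
[1, 0.122, -0.0, -0.073, -0.003, -0.021, 0.0]
[1, 0.245, -0.0, -0.143, -0.003, -0.041, 0.0]
[1, 0.37, -0.001, -0.21, -0.003, -0.061, 0.0]
[1, 0.497, -0.001, -0.276, -0.003, -0.081, 0.0]
[1, 0.624, -0.001, -0.338, -0.003, -0.101, 0.0]
[1, 0.753, -0.001, -0.398, -0.003, -0.121, 0.001]
```

Request:
drive_tool(rows=[1,0.122,0,-0.073,0,-0.02,0,1,0.245,0,-0.143,0,-0.04,0,1,0.37,0,-0.21,0,-0.06,0,1,0.497,0,-0.275,0,-0.08,0,1,0.624,0,-0.337,0,-0.1,0,1,0.753,0,-0.397,0,-0.12,0,1,0.753,0,-0.397,0,-0.12,0,1,0.753,0,-0.397,0,-0.12,0])

```text
clock: 10.55
eef_pos: [518.7, -68.3, 259.0]
tcp_rot: [2.698, 1.487, -0.165]
ft_force: [-3.9, -3.9, 6.6]
gripper_width: 19.0
```

```bash
python3 - <<'E'
from h import *
st()
yaw=-.565; P=np.array([577.3,43.3]); pb=[-10,90]; g=[0,-66.3,242.1]
print(body(yaw,-.12,P,pb,g,-1)[0])
rows([body(y,-.12,P,pb,g,-1) for y in np.linspace(yaw,-.097,17)[1:9]],1)
E
```

```text
t 10.55 p [518.7 -68.3 259. ] yaw y -0.5632 z [-0.066 -0.101 -0.993] f [-3.9 -3.9  6.6] tq [-0.59  0.94  0.01] w 19.0 q [-0.21  0.01  1.74 -0.11  1.43  0.37]
[518.1798022  -68.63588856 258.06998874]
[1, -0.002, 0.084, 0.023, -0.006, 0.001, -0.027]
[1, 0.009, 0.176, 0.021, -0.009, 0.001, -0.056]
[1, 0.022, 0.268, 0.02, -0.013, 0.001, -0.085]
[1, 0.039, 0.359, 0.017, -0.016, 0.001, -0.114]
[1, 0.058, 0.449, 0.015, -0.02, 0.001, -0.143]
[1, 0.08, 0.539, 0.012, -0.023, 0.001, -0.172]
[1, 0.104, 0.628, 0.009, -0.027, 0.001, -0.201]
[1, 0.131, 0.717, 0.005, -0.03, 0.0, -0.23]
```

Request:
drive_tool(rows=[1,0,0.09,0.01,-0.004,0,-0.029,1,0.01,0.18,0.01,-0.007,0,-0.058,1,0.022,0.27,0.01,-0.011,0,-0.087,1,0.039,0.36,0.01,-0.014,0,-0.116,1,0.058,0.45,0.01,-0.018,0,-0.145,1,0.08,0.54,0.01,-0.021,0,-0.174,1,0.104,0.629,0.005,-0.025,0,-0.203,1,0.131,0.717,0.005,-0.028,0,-0.232])

```text
clock: 11.22
eef_pos: [545.8, -80.5, 258.8]
tcp_rot: [2.496, 1.785, -0.152]
ft_force: [-6.3, -6.8, 11.5]
gripper_width: 18.8
```

```bash
python3 - <<'E'
from h import *
st()
yaw=-.331; P=np.array([577.3,43.3]); pb=[-10,90]; g=[0,-66.3,242.1]
print(body(yaw,-.12,P,pb,g,-1)[0])
rows([body(y,-.12,P,pb,g,-1) for y in np.linspace(yaw,-.115,8)[1:]],1)
E
```

```text
t 11.22 p [545.8 -80.5 258.8] yaw y -0.3294 z [-0.04  -0.114 -0.993] f [-6.3 -6.8 11.5] tq [-0.81  1.34  0.05] w 18.8 q [-0.22  0.06  1.69 -0.12  1.4   0.13]
[545.74563702 -79.29348723 258.06998874]
[1, 0.038, 0.087, 0.014, -0.005, 0.001, -0.029]
[1, 0.05, 0.184, 0.013, -0.009, 0.001, -0.06]
[1, 0.065, 0.28, 0.011, -0.012, 0.001, -0.09]
[1, 0.083, 0.376, 0.008, -0.016, 0.001, -0.121]
[1, 0.104, 0.471, 0.006, -0.02, 0.001, -0.151]
[1, 0.127, 0.566, 0.003, -0.023, 0.001, -0.182]
[1, 0.154, 0.66, -0.001, -0.027, 0.001, -0.213]
```

Request:
drive_tool(rows=[1,0.02,0.09,0,-0.004,0,-0.03,1,0.04,0.184,0,-0.007,0,-0.061,1,0.06,0.28,0,-0.011,0,-0.091,1,0.083,0.376,0,-0.015,0,-0.122,1,0.104,0.471,0,-0.018,0,-0.152,1,0.127,0.566,-0.005,-0.022,0,-0.183,1,0.154,0.66,-0.01,-0.026,0,-0.213,1,0.154,0.66,-0.01,-0.026,0,-0.213])

```text
clock: 11.88
eef_pos: [573.0, -84.8, 259.7]
tcp_rot: [2.281, 2.034, -0.142]
ft_force: [-7.4, -9.9, 15.3]
gripper_width: 18.8
```

```bash
python3 - <<'E'
from h import *
st()
yaw=-.115; P=np.array([577.3,43.3]); pb=[-10,90]; g=[0,-66.3,242.1]
print(body(yaw,-.12,P,pb,g,-1)[0])
rows([body(-.095,-.12,P,pb,g,-1)],1)
s=snap('scene','scene5.png')['frame'][115:245,200:310]; t=snap('top','top5.png')['frame'][140:230,220:320]
im=np.zeros((520,850,3),np.uint8); im[:520,:440]=cv2.resize(s,(440,520),interpolation=2); im[:360,450:850]=cv2.resize(t,(400,360),interpolation=2)
cv2.imwrite('pics/c5.png',im[:,:800])
E
```

```text
t 11.88 p [573.  -84.8 259.7] yaw y -0.1145 z [-0.014 -0.123 -0.992] f [-7.4 -9.9 15.3] tq [-1.97  2.05  0.38] w 18.8 q [-0.22  0.11  1.64 -0.13  1.38 -0.08]
[572.75364276 -83.20759491 258.06998874]
[1, 0.05, 0.053, 0.034, -0.003, 0.004, -0.019]
```

View pics/c5.png

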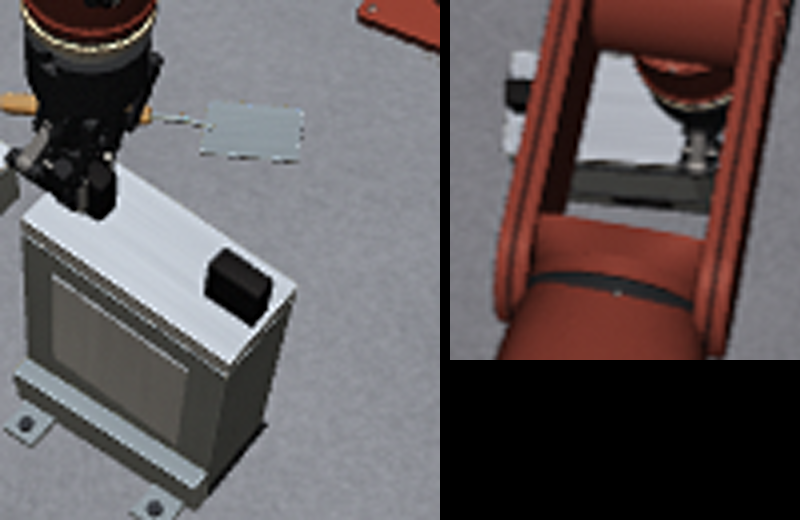

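The crop shows the dispenser over the footprint, nearly against the rail and still tipped, with its right end up. Next come the last bit of swing and the set-down.

```bash
python3 - <<'E'
from h import *
P=np.array([577.3,43.3]); pb=[-10,90]; g=[0,-66.3,242.1]
rows([body(-.105,-.12,P,pb,g,-1),body(-.095,-.12,P,pb,g,0)]+[body(-.095,-t,P,pb,g,0) for t in (.1,.08,.06,.03,0)],1)
E
```

```text
[1, 0.046, 0.027, 0.035, -0.002, 0.004, -0.011]
[1, 0.046, 0.058, 0.01, -0.003, 0.004, -0.021]
[1, -0.074, 0.061, 0.09, -0.003, 0.024, -0.021]
[1, -0.192, 0.064, 0.172, -0.002, 0.044, -0.021]
[1, -0.309, 0.067, 0.257, -0.002, 0.064, -0.021]
[1, -0.48, 0.07, 0.388, -0.002, 0.094, -0.021]
[1, -0.648, 0.074, 0.524, -0.002, 0.124, -0.021]
```

Request:
drive_tool(rows=[1,0.02,0.03,0,0,0,-0.01,1,0.03,0.06,0,0,0,-0.02,1,-0.08,0.06,0.085,0,0.02,-0.02,1,-0.195,0.065,0.17,0,0.04,-0.02,1,-0.31,0.068,0.255,0,0.06,-0.02,1,-0.48,0.07,0.385,0,0.09,-0.02,1,-0.65,0.074,0.52,0,0.12,-0.02,1,-0.65,0.074,0.52,0,0.12,-0.02])

```text
clock: 12.65
eef_pos: [571.6, -114.5, 242.4]
tcp_rot: [-2.328, -2.108, 0.005]
ft_force: [-10.8, -11.3, 18.4]
gripper_width: 19.0
```

```bash
python3 - <<'E'
from h import *
st()
o,p,R=obs(); c=p[:2]-r2(-.096)@[0,-66.3]; print(c,w2r(c))
E
```

```text
t 12.65 p [ 571.6 -114.5  242.4] yaw y -0.099 z [-0.003 -0.001 -1.   ] f [-10.8 -11.3  18.4] tq [-1.47  2.77 -0.04] w 19.0 q [-0.33  0.13  1.65 -0.    1.37 -0.23]
[577.96876923 -48.51033837] [-40.5818197   -1.44740879]
```

Request:
drive_tool(rows=[0.8,0,0,0,0,0,0,0.6,0,0,0,0,0,0,0.4,0,0,0,0,0,0,0.3,0,0,0,0,0,0,0.3,0,0,0,0,0,0,0.3,0,0,-0.6,0,0,0,0.3,0,0,-1.5,0,0,0,0.3,0,0,-1.6,0,0,0])

```text
clock: 13.32
eef_pos: [574.4, -110.8, 308.8]
tcp_rot: [2.323, 2.111, 0.007]
ft_force: [1.6, 0.4, 1.4]
gripper_width: 59.4
```

Request:
drive_tool(rows=[0.3,-1,-4.5,0,0,0,0,0.3,-1,-4.5,0,0,0,0,0.3,-1,-4.5,0,0,0,0,0.3,-1,-4.5,0,0,0,0,0.3,-1,-4.5,0,0,0,0,0.3,-1,-4.5,0,0,0,0,0.3,-1,-4.5,0,0,0,0,0.3,-1,-4.5,0,0,0,0])

```text
clock: 13.98
eef_pos: [389.8, -133.2, 303.6]
tcp_rot: [-2.323, -2.11, -0.001]
ft_force: [0.2, -0.1, -0.0]
gripper_width: 59.9
```

```bash
python3 - <<'E'
from h import *
st()
s=snap('scene','scene6.png')['frame'][135:260,195:295]; t=snap('top','top6.png')['frame'][140:220,230:310]
im=np.zeros((600,800,3),np.uint8); im[:500,:400]=cv2.resize(s,(400,500),interpolation=2); im[:400,400:800]=cv2.resize(t,(400,400),interpolation=2)
cv2.imwrite('pics/c6.png',im)
E
```

```text
t 13.98 p [ 389.8 -133.2  303.6] yaw y -0.0962 z [-0.002  0.003 -1.   ] f [ 0.2 -0.1 -0. ] tq [-0.01 -0.03 -0.05] w 59.9 q [-0.52 -0.35  1.97  0.    1.52 -0.43]
```

View pics/c6.png

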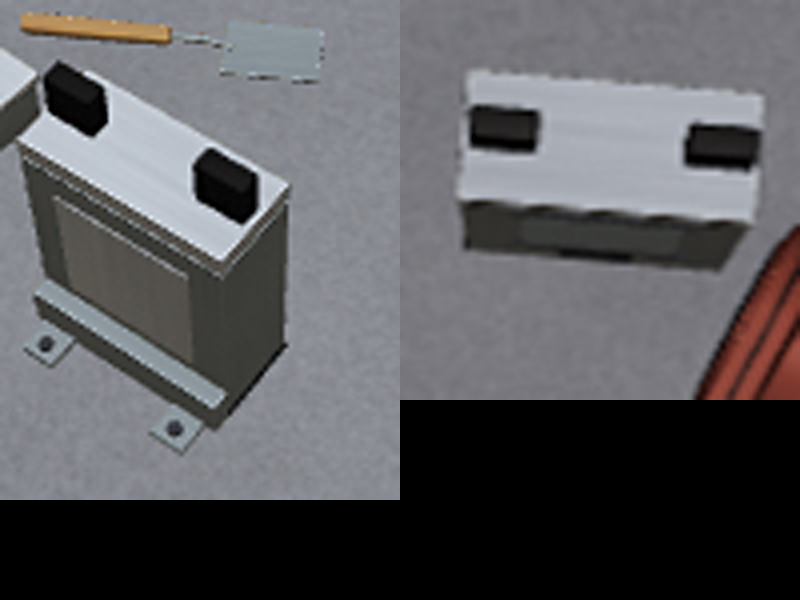

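The dispenser is upright at the rail, with a thin sliver of footprint showing at its left end (scene crop, about (255,390)). Measuring:

```bash
python3 - <<'E'
from h import *
T=r.snapshot('top');S=r.snapshot('scene')
tc=lambda L:(np.array(L,float)-[400,0]+.5)/5-.5+[230,140]
sc=lambda L:(np.array(L,float)+.5)/4-.5+[195,135]
f=lambda n,a:print(n,[w2r(x[:2]).round(1).tolist() for x in a])
f('top lid BL BR FR FL',cast(T,tc([(468,70),(763,95),(753,222),(459,202)]),215))
f('top bottom FL FR',cast(T,tc([(465,249),(719,271)]),0))
f('scene lid BL FL BR',cast(S,sc([(222,266),(289,189),(17,144)]),215))
f('sliver outer ends',cast(S,sc([(288,346),(228,424)]),0))
f('sliver inner',cast(S,sc([(284,342),(226,415)]),0))
f('rail scene front L/R top',cast(S,sc([(226,396),(43,282)]),40))
# sub-pixel: sliver profile
F=S['frame'].astype(int)
u=sc([(250,380)])[0]; 
for v in (224,228,232): print(v,F[v,248:268].sum(1).tolist())
E
```

```text
top lid BL BR FR FL [[-1.3, 87.0], [-2.3, -93.2], [-81.0, -92.2], [-83.2, 85.5]]
top bottom FL FR [[-79.5, 87.8], [-80.6, -91.3]]
scene lid BL FL BR [[-0.2, 90.3], [-78.0, 90.3], [0.4, -87.3]]
sliver outer ends [[-81.8, 92.1], [3.0, 94.0]]
sliver inner [[-83.0, 87.3], [-2.4, 88.1]]
rail scene front L/R top [[1.3, 91.5], [2.9, -87.7]]
224 [174, 175, 179, 179, 175, 176, 174, 175, 174, 174, 174, 174, 178, 181, 144, 30, 321, 446, 438, 419]
228 [171, 178, 178, 180, 176, 176, 174, 170, 175, 179, 178, 110, 15, 433, 435, 441, 429, 425, 422, 412]
232 [451, 461, 391, 183, 170, 174, 173, 173, 100, 87, 414, 431, 430, 419, 420, 435, 420, 406, 417, 416]
```

```bash
python3 - <<'E'
from h import *
S=r.snapshot('scene')
for v,a,b in((224,261.8,263.7),(228,259.1,260.5),(232,255.5,257.5)): print([w2r(x[:2]).round(1).tolist() for x in cast(S,[(a,v),(b,v)],0)])
# knob 
T=r.snapshot('top')
cv2.imwrite('pics/k.png',np.hstack([cv2.resize(T['frame'][180:232,140:192],(390,390),interpolation=2),cv2.resize(S['frame'][205:265,322:382],(390,390),interpolation=2)]))
E
```

```text
[[-64.0, 85.6], [-67.6, 90.5]]
[[-47.1, 87.0], [-49.7, 90.6]]
[[-28.7, 86.1], [-32.4, 91.2]]
```

View pics/k.png

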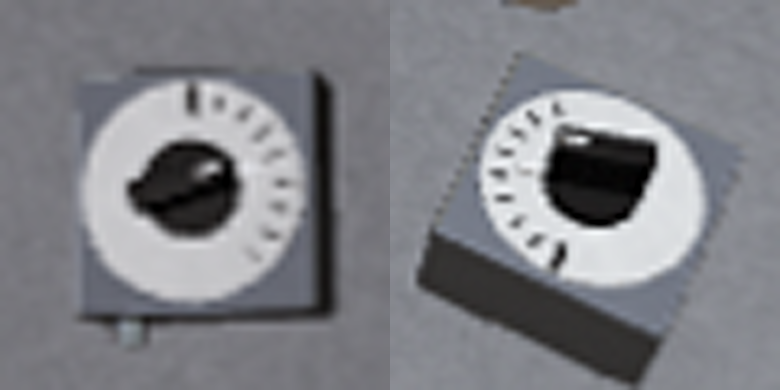

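The knob crop shows the zero tick straight up at (193,98) in the top view. The bar runs from lower left (140,200) to upper right (237,175). The scene view shows its top face from (560,130) to (655,155).

```bash
python3 - <<'E'
from h import *
T=r.snapshot('top');S=r.snapshot('scene')
tc=lambda L:(np.array(L,float)+.5)/7.5-.5+[140,180]
sc=lambda L:(np.array(L,float)-[390,0]+.5)/6.5-.5+[322,205]
f=lambda n,a:print(n,a[:,:2].round(1).tolist(), 'dir',np.arctan2(*(a[0]-a[-1])[1::-1]).round(3))
f('scene bar back',cast(S,sc([(565,127),(656,150)]),98)); f('scene bar front',cast(S,sc([(555,148),(652,170)]),98))
f('top bar lower edge',cast(T,tc([(237,183),(150,213)]),98))
f('top bar ends',cast(T,tc([(236,178),(130,192)]),98))
f('dial top: up/down/left/right',cast(T,tc([(193,80),(193,300),(82,190),(305,190)]),62))
f('scene dial',cast(S,sc([(595,90),(605,286),(480,175),(706,215)]),62))
f('counter edge scene',cast(S,sc([(430,237),(660,335)]),60))
f('tick scene',cast(S,sc([(560,250)]),62))
p=np.array([489.5,303,130.]); rows([(p,toolrot(.45))],.2)
E
```

```text
scene bar back [[487.8, 284.9], [478.7, 323.9]] dir -1.342
scene bar front [[500.0, 285.1], [489.1, 326.0]] dir -1.31
top bar lower edge [[488.4, 276.5], [475.8, 314.4]] dir -1.25
top bar ends [[490.6, 276.9], [485.2, 323.4]] dir -1.454
dial top: up/down/left/right [[539.7, 304.0], [440.5, 302.4], [490.6, 353.2], [489.1, 252.8]] dir 0.791
scene dial [[439.1, 287.8], [531.7, 328.9], [507.6, 259.3], [475.7, 355.1]] dir -2.07
counter edge scene [[547.0, 252.2], [540.8, 358.3]] dir -1.512
tick scene [[525.0, 305.1]] dir 0.0
[0.2, 11.08, 1.465, 4.359, -0.003, -0.004, -0.546]
```

```bash
python3 - <<'E'
from h import *
p=np.array([489.5,303.5,280.]); rows([(p,toolrot(.29))],.2)
E
```

```text
[0.2, 11.105, 1.45, 0.61, -0.003, -0.004, -0.386]
```

Request:
drive_tool(rows=[0.2,11.1,1.45,0.3,0,0,-0.386,0.2,11.1,1.45,0.3,0,0,-0.386,0.2,11.1,1.45,0.3,0,0,-0.386,0.2,11.1,1.45,0.3,0,0,-0.386,0.2,11.1,1.45,0.3,0,0,-0.386,0.2,11.1,1.45,0.3,0,0,-0.386,0.2,11.1,1.45,0.3,0,0,-0.386,0.2,11.1,1.45,0.3,0,0,-0.386])

```text
clock: 15.05
eef_pos: [463.9, 193.8, 295.3]
tcp_rot: [-1.875, -2.516, -0.002]
ft_force: [1.3, -0.2, 0.2]
gripper_width: 68.1
```

```bash
python3 - <<'E'
from h import *
st(); p=np.array([489.5,303.5,280.]); rows([(p,toolrot(.29))],.2)
E
```

```text
t 15.05 p [463.9 193.8 295.3] yaw y 0.29 z [-0.002  0.003 -1.   ] f [ 1.3 -0.2  0.2] tq [ 0.04 -0.04 -0.01] w 68.1 q [ 0.24 -0.1   1.78  0.    1.47 -0.05]
[0.2, 2.442, 1.398, 0.389, -0.001, -0.004, -0.0]
```

Request:
drive_tool(rows=[0.3,2.44,1.4,0.4,0,0,0,0.3,2.44,1.4,0.4,0,0,0,0.3,2.44,1.4,0.4,0,0,0,0.3,2.44,1.4,1.3,0,0,0,0.3,2.44,1.4,2.2,0,0,0,0.3,2.44,1.4,3.1,0,0,0,0.3,2.44,1.4,3.6,0,0,0,0.3,2.44,1.4,3.6,0,0,0])

```text
clock: 15.72
eef_pos: [485.4, 300.0, 145.1]
tcp_rot: [-1.871, -2.511, 0.014]
ft_force: [-0.7, -0.1, -0.1]
gripper_width: 59.9
```

Request:
drive_tool(rows=[0.4,0,0,0,0,0,0,0.4,0,0,0,0,0,0,0.4,0,0,0,0,0,0,0.4,0,0,0,0,0,0,0.4,0,0,0,0,0,0,0.4,0,0,0,0,0,0,0.4,0,0,0,0,0,0,0.4,0,0,0,0,0,0])

```text
clock: 16.38
eef_pos: [489.3, 301.5, 151.9]
tcp_rot: [-1.875, -2.515, -0.002]
ft_force: [1.1, -0.2, -0.2]
gripper_width: 51.3
```

```bash
python3 - <<'E'
from h import *
st(); p=np.array([489.5,303.5,86.]); rows([(p,toolrot(.29))],.2)
S=r.snapshot('scene')
cv2.imwrite('pics/k2.png',cv2.resize(S['frame'][185:265,312:392],(560,560),interpolation=2))
E
```

```text
t 16.38 p [489.3 301.5 151.9] yaw y 0.2895 z [-0.002  0.004 -1.   ] f [ 1.1 -0.2 -0.2] tq [-0.03 -0.05  0.01] w 51.3 q [0.41 0.19 1.75 0.   1.2  0.12]
[0.2, 0.04, 0.022, 1.647, -0.001, -0.004, -0.0]
```

View pics/k2.png

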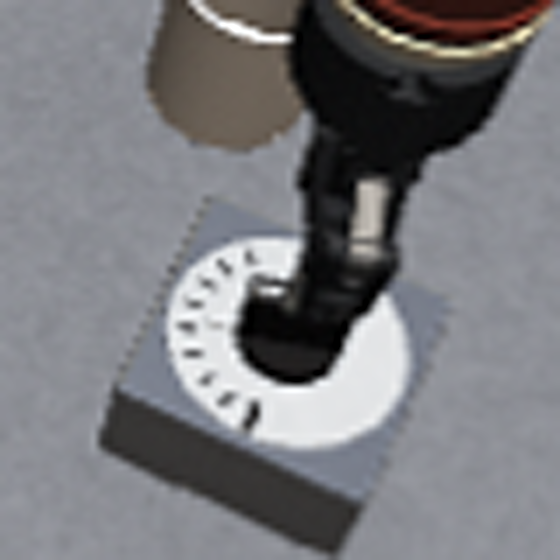

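The jaws are above the knob bar and in line with it, and the white pointer is visible at about (265,288). I'll descend, then close.

Request:
drive_tool(rows=[0.4,0.04,0.04,0.5,0,0,0,0.4,0.04,0.04,1,0,0,0,0.4,0.04,0.04,1.4,0,0,0,0.4,0.04,0.04,1.65,0,0,0,0.4,0.04,0.04,1.65,0,0,0,0.5,0.04,0.04,1.65,0,0,0,0.6,0.04,0.04,1.65,0,0,0,0.65,0.04,0.04,1.65,0,0,0], grip_force=30)

```text
clock: 17.1
eef_pos: [488.4, 303.0, 85.3]
tcp_rot: [-1.874, -2.514, 0.004]
ft_force: [-5.3, -2.2, -3.9]
gripper_width: 40.5
```

Request:
drive_tool(rows=[0.75,0,0,0,0,0,0,0.85,0,0,0,0,0,0,1,0,0,0,0,0,0,1,0,0,0,0,0,0,1,0,0,0,0,0,0,1,0,0,0,0,0,0,1,0,0,0,0,0,0,1,0,0,0,0,0,0])

```text
clock: 17.77
eef_pos: [488.4, 303.0, 85.3]
tcp_rot: [-1.874, -2.514, 0.004]
ft_force: [-4.7, -2.9, -3.5]
gripper_width: 41.3
```

```bash
python3 -c "
from h import *
st()"
```

```text
t 17.77 p [488.4 303.   85.3] yaw y 0.2898 z [-0.007  0.002 -1.   ] f [-4.7 -2.9 -3.5] tq [-0.33  0.75  0.06] w 41.3 q [0.42 0.28 1.79 0.   1.08 0.12]
```

The jaws stopped at 41 mm, so they are on the round hub under the bar. I'll open, raise about 9 mm and close again on the bar itself.

Request:
drive_tool(rows=[0.3,0,0,0,0,0,0,0.3,0,0,0,0,0,0,0.3,0,0,0,0,0,0,0.3,0,0,-0.1,0,0,0,0.3,0,0,-0.22,0,0,0,0.4,0,0,-0.22,0,0,0,0.6,0,0,-0.22,0,0,0,0.7,0,0,-0.22,0,0,0])

```text
clock: 18.43
eef_pos: [490.3, 303.7, 94.7]
tcp_rot: [-1.875, -2.515, -0.002]
ft_force: [-0.2, -0.0, -0.9]
gripper_width: 27.8
```

Request:
drive_tool(rows=[0.8,0,0,0,0,0,0,0.9,0,0,0,0,0,0,1,0,0,0,0,0,0,1,0,0,0,0,0,0,1,0,0,0,0,0,0,1,0,0,0,0,0,0,1,0,0,0,0,0,0,1,0,0,0,0,0,0])

```text
clock: 19.1
eef_pos: [488.3, 303.2, 94.3]
tcp_rot: [-1.873, -2.514, 0.004]
ft_force: [-7.5, -2.2, 8.0]
gripper_width: 13.1
```

```bash
python3 -c "
from h import *
st()"
```

```text
t 19.1 p [488.3 303.2  94.3] yaw y 0.2899 z [-0.007  0.002 -1.   ] f [-7.5 -2.2  8. ] tq [-0.38  1.09  0.02] w 13.1 q [0.42 0.27 1.78 0.   1.1  0.12]
```

Request:
drive_tool(rows=[1,0,-0.02,0,0,0,-0.09,1,0,-0.04,0,0,0,-0.18,1,0,-0.04,0,0,0,-0.27,1,0,-0.04,0,0,0,-0.36,1,0,-0.04,0,0,0,-0.45,1,0,-0.04,0,0,0,-0.54,1,0,-0.04,0,0,0,-0.63,1,0,-0.04,0,0,0,-0.72])

```text
clock: 19.77
eef_pos: [489.0, 303.7, 94.4]
tcp_rot: [-0.863, -3.018, -0.006]
ft_force: [1.3, 2.9, -1.8]
gripper_width: 13.4
```

```bash
python3 -c "
from h import *
st()"
```

```text
t 19.77 p [489.  303.7  94.4] yaw y 1.0138 z [-0.002  0.005 -1.   ] f [ 1.3  2.9 -1.8] tq [ 0.48 -0.25 -0.01] w 13.4 q [ 0.42  0.27  1.78  0.01  1.09 -0.6 ]
```

Request:
drive_tool(rows=[1,0,0,0,0,0,-0.09,1,0,0,0,0,0,-0.18,1,0,0,0,0,0,-0.27,1,0,0,0,0,0,-0.36,1,0,0,0,0,0,-0.44,1,0,0,0,0,0,-0.5,1,0,0,0,0,0,-0.55,1,0,0,0,0,0,-0.58])

```text
clock: 20.43
eef_pos: [489.1, 304.5, 94.4]
tcp_rot: [0.033, -3.14, -0.01]
ft_force: [2.4, 5.5, -3.9]
gripper_width: 13.3
```

```bash
python3 -c "
from h import *
st()"
```

```text
t 20.43 p [489.1 304.5  94.4] yaw y 1.5919 z [-0.001  0.006 -1.   ] f [ 2.4  5.5 -3.9] tq [ 0.95 -0.37 -0.16] w 13.3 q [ 0.42  0.27  1.78  0.01  1.09 -1.18]
```

Request:
drive_tool(rows=[1,0,0,0,0,0,-0.02,1,0,0,0,0,0,-0.04,1,0,0,0,0,0,-0.06,1,0,0,0,0,0,-0.08,1,0,0,0,0,0,-0.08,1,0,0,0,0,0,-0.08,1,0,0,0,0,0,-0.08,1,0,0,0,0,0,-0.08])

```text
clock: 21.1
eef_pos: [489.4, 304.5, 94.5]
tcp_rot: [0.151, -3.137, -0.011]
ft_force: [4.1, 6.4, -2.7]
gripper_width: 13.6
```

```bash
python3 -c "
from h import *
st()"
```

```text
t 21.1 p [489.4 304.5  94.5] yaw y 1.6669 z [-0.001  0.007 -1.   ] f [ 4.1  6.4 -2.7] tq [ 0.9  -0.52 -1.09] w 13.6 q [ 0.42  0.27  1.78  0.01  1.09 -1.25]
```

At the stop: the torque rose to about 1.1 N m while the knob held. I'll ease the twist, open and lift away.

Request:
drive_tool(rows=[1,0,0,0,0,0,0.02,1,0,0,0,0,0,0.045,0.9,0,0,0,0,0,0.045,0.7,0,0,0,0,0,0.045,0.5,0,0,0,0,0,0.045,0.4,0,0,0,0,0,0.045,0.4,0,0,0,0,0,0.045,0.4,0,0,-0.3,0,0,0.045])

```text
clock: 21.77
eef_pos: [486.8, 302.1, 104.2]
tcp_rot: [0.084, -3.133, -0.002]
ft_force: [-0.1, -0.1, -0.9]
gripper_width: 51.0
```

Request:
drive_tool(rows=[0.4,0,0,-1,0,0,0,0.4,0,0,-2,0,0,0,0.4,0,0,-3,0,0,0,0.4,0,0,-4,0,0,0,0.4,2,3,-5,0,0,0,0.4,3,3.5,-5,0,0,0,0.4,4,3.5,-5,0,0,0,0.4,4,3.5,-5,0,0,0])

```text
clock: 22.43
eef_pos: [364.8, 407.2, 301.0]
tcp_rot: [0.083, -3.139, -0.007]
ft_force: [0.5, 0.0, -0.4]
gripper_width: 51.3
```

```bash
python3 - <<'E'
from h import *
st()
T=r.snapshot('top');S=r.snapshot('scene'); cv2.imwrite('pics/top9.png',T['frame']); cv2.imwrite('pics/scene9.png',S['frame'])
f=lambda x,w,h:cv2.resize(x,(w,h),interpolation=2)
im=np.zeros((600,800,3),np.uint8); im[:384,:512]=S['frame']; im[:280,512:792]=f(S['frame'][205:265,322:382],280,280); im[290:590,512:792]=f(T['frame'][180:240,138:194],280,300)
im[386:600,:280]=f(T['frame'][140:250,140:284],280,214)
cv2.imwrite('pics/c9.png',im)
E
```

```text
t 22.43 p [364.8 407.2 301. ] yaw y 1.6235 z [-0.002  0.005 -1.   ] f [ 0.5  0.  -0.4] tq [ 0.03  0.   -0.  ] w 51.3 q [ 0.69  0.    1.67  0.    1.47 -0.93]
```

View pics/c9.png

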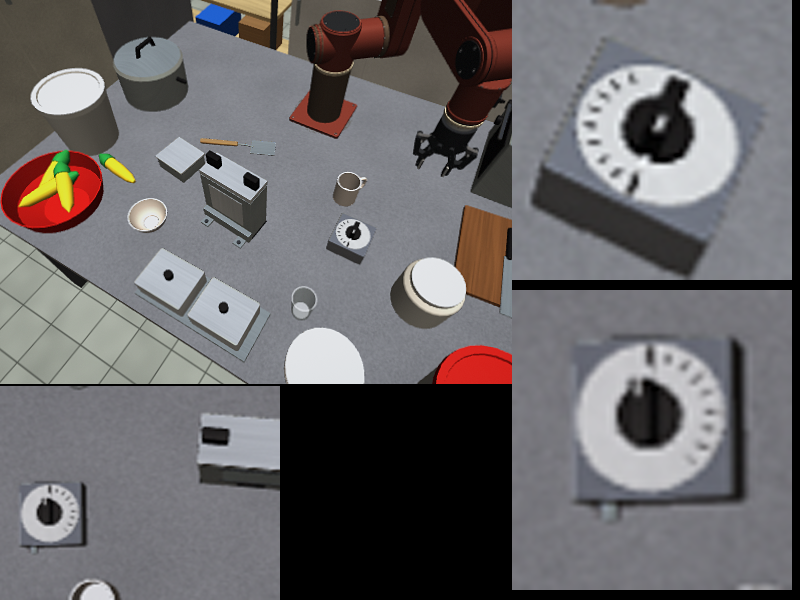

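```bash
python3 -c "
from h import *
print(r.close_job())"
```

```text
the job is handed in; nothing more can be done
None
```

I walked the dispenser back to the rail in two tip-and-swing steps, turned the knob to its zero stop, let go and handed the job in at about 22.5 s.

**Dispenser:** I tipped it by the left grip first, standing on its right edge, then by the right grip, standing on its left edge. I set it down and let go each time. To land level with the rail ends, I pivoted 10 to 19 mm off the middle of the standing edge, so the standing foot was planned to shift about 5 to 7 mm in each swing. I did not measure that shift, or check frame by frame that the edge stayed down. The wrist force suggests the standing edge stayed pressed down. It was weakest at the end of the first swing, at about −2 N, against roughly −8 N if the dispenser had hung free.

**Last checks on the dispenser:** It is upright, parallel to the rail within about 0.01 rad, and its back is within about 2 mm of the rail.

**Sideways fit:** Here the measurements disagree. The top view and the gripper position put it 1 to 3 mm to the right of level, and the scene view's lid corners put it within about 1 mm. A thin strip of footprint showing at the left end suggests about 4 mm. I left it rather than push it again.

**Knob:** My first closing caught the round hub under the bar (41 mm opening). I raised the jaws about 9 mm and gripped the bar (13 mm). I turned it counter-clockwise until the wrist torque rose to about 1.1 N m at the stop. The last picture shows the bar in line with the zero tick.

The arm was clear of everything at the end. The last picture shows nothing else moved.

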